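Secure the crate trolley's wheel with a linchpin

ROBOT

A 6-joint arm with a two-finger parallel gripper is mounted at the origin on the work surface. World frame = base frame: x ahead of the robot, y to its left, z up, the work surface at z = 0. Lengths are in m, angles in rad, forces in N, time in s.
With the tool pointing down it reaches from about 0.325 to 0.75 m from the base axis. Payload 7.6 kg.
Tool frame: the origin (TCP) lies at the very end of the fingers, on their centre line; the grasp point (between the pads) lies 19 mm behind it; z points along the fingers, y is the line along which they close (so a half turn about z gives the same grasp; the last joint's range is limited). The gripper opens to 85 mm and grips with 20 to 120 N. Pads are 22 mm wide; open, the fingers measure 114 mm over their backs; the gripper's body (76 mm by 85 mm) begins 54 mm behind the grasp point. The pads swing forward as they close: fully open they stand 13 mm farther back than shut.
Start: joints at [1.197, 0.052, 1.401, -0, 1.689, -0.07], TCP at [0.157, 0.501, 0.231] pointing down, gripper open.
Joint ranges: [-2.9, 2.9], [-0.91, 2.17], [0.12, 2.37], [-1.06, 4.2], [0.26, 2.73], [-2.93, 2.93]. Speed limits (rad/s): [2.57, 2.57, 3.01, 3.14, 3.14, 3.14].

INTERFACE

Orientations are given as a rotation vector (axis times angle).
In Python, from workcell import bot gives the robot as it stands.
- The arm moves only by the shell command python3 -m crank 'ROWS' [FORCE]. ROWS is JSON, a list that holds one entry, the list of rows, each a list of 5 numbers: the opening, from 0 (shut) to 1 (fully open), then the shift along the tool's x, y, z in m, then the turn about the tool's z in degrees. A call has 1 to 12 rows; each row is the pose to reach, as a shift and turn from the pose commanded when the call began, along the tool's axes at that moment; what a row does not reach only later rows make up. A row lasts 1/12 s, in which the tool goes at most 41.7 mm and 7.16 degrees, less where a joint would pass 70% of its speed; a pose out of reach is approached as far as the arm can. A call with a gripper value outside its range is refused whole. The fingers move at their own pace and stop on an object; FORCE is the grip in N (left out, the last holds). Time passes only in rows, so rows that repeat a pose let the fingers close. It gives the time, the measured TCP pose, the force, the opening and the grip force at its end, in the units of the state.
- bot.state(): the state, without advancing time (a new reading comes with each control period).
- bot.grab_frame(name): name is "scene" or "side" or "wrist"; returns a dict with "img" (384x512x3 uint8, blue, green, red), "z_map" (384x512 float32, m along the optical axis (not along the pixel's ray), 0 where there is no reading), "fx", "fy", "cx", "cy" (pixels), "eye" and "rotation" of the camera in the world; the wrist camera has in their place "mount" (4x4, takes a point from camera to tool coordinates, whose origin is the TCP and whose axes are the flange's). Camera axes: x right, y up, looking along -z (the intrinsics and any distortion apply to the point x, -y, -z); pixel columns grow to the right and rows downward; lengths in m; the calibration is good to about 2 mm. The wrist camera is an equidistant fisheye: a pixel r from the principal point sees the ray r / f radians off the axis. A picture is of the moment at which its call begins: read the wrist's pose just before it.
- bot.job_done(): hands the job in; it is judged then, once.
The state is a dict: "time": time; "qpos": joint angles; "dq": joint speeds; "joint_torque": joint torques, N m; "tcp_pos": TCP position; "ee_rot": TCP orientation; "ft_force": force on the tool from outside, world axes, zero at the start; "wrist_torque": the same for the moment, N m; "grip_width": finger opening in m; "finger_force": force on a finger pad.
Only numpy, scipy, OpenCV 4.12 (cv2) and the standard library are available. Lean on these libraries where they do the work, as an engineer would, in place of code of your own. Each camera call takes 0.05 s, during which the arm holds its last target. There are 200 camera calls.

TASK

One wheel of the upside-down tile-crate trolley still has to be secured. Take the linchpin from the wooden block and press it fully home down through the hole in the bare axle end, ring on the outer side, sliding its point in from the axle's end so that it eases the sprung wheel back off the hole; then swing the ring down round the axle end until it snaps shut against the pin. Work by feel without forcing anything, and leave the other hardware, the mosaic and the tile box where they are.

Things in the scene. Friction and masses are not known exactly. Their poses are not given: they have to be found in the camera images.
- hole_mouth (a point): Middle of the upper mouth of the upright through-hole (11.6 mm, 1 mm chamfer, 19 mm deep) in the bare end of a level 26 mm steel axle, flattened above and below; axle axis 9.5 mm below, 70 mm over the table. z up the hole; -x to the axle's free end, 18 mm away; +x to the wheel, whose 34 mm thrust washer (top 7.5 mm above this point) covers two thirds of the hole: see wheel.
- wheel (a joint): How far (m, 0 to 0.0105) the wheel is pushed back (+x of hole_mouth) on its axle. At 0 its washer's flat front stands 2 mm on the -x side of the hole's middle: a pin lowered on the middle lands on the washer's rim, and the 3.8 mm left open is less than its tip. It yields to 3 N at first, 8 N at the end, and springs out when let go; the pin needs about 7 mm. The 120 mm tyre is 25 mm behind the wash
- pin_head (a point): Middle of the linchpin's flat steel head (9 mm along x, 14 mm along y, top 12 mm above this point), on the pin's axis, 22 mm above the underside of its shoulder (6 x 19 x 8 mm), so 22 mm above hole_mouth when home. z up the pin, -x the side where the ring stands open, y along the ring's pivot, which is 13 mm below this point. Grip above the ring, from 10 mm below this point up.
- pin_tip (a point): Lower end of the linchpin, on its axis, 68 mm below pin_head. Shank 10 mm in diameter, 46 mm long, its last 10 mm tapering to 4 mm at the tip. At the start the pin stands upright in a 12.5 mm hole of the block, its shoulder on the block's top. Mass about 0.11 kg, all told. Once in the axle the sprung wheel pinches it with about 6 N, so it stays put.
- ring_far (a point): Middle of the far side of the linchpin's round wire ring (4.5 mm wire, 50 mm over the wire's middle), 47 mm from its pivot. Open: at the -x side of the pin, 4 mm higher than the pivot. Shut: against the shank, 37 mm below the shoulder's underside.
- ring (a joint): Ring angle about its pivot, rad: 0 shut, against the lower shank (0.155 rad off the shank's line); 1.5 fully open, nearly level. Sprung over centre: resists with up to 0.2 Nm (about 4 N at its far side) down to 0.75, then snaps shut by itself, and the same the other way. On a seated pin it passes round the axle's free end only if on the -x side of hole_mouth.
- trolley: Plywood crate trolley, 300 x 420 mm, fixed, lying upside down, with two axles and four wheels; the other three axle ends have their linchpins locked already. Origin on the table straight below hole_mouth, axes as there.
- block: Wooden hardware block 56 x 176 x 60 mm, fixed, origin in the middle of its underside, long side along y; three 12.5 mm holes 60 mm apart hold the linchpin, a hex bolt and a clevis pin, in any order.
- bolt: Hex bolt (21 mm head 7 mm high, 10 mm shank) standing in the block; origin under its head. Leave it.
- clevis: Plain clevis pin (18 mm flat head 4 mm high, 10 mm shank) standing in the block; origin under its head. Leave it.
- mosaic: Board 160 x 160 x 24 mm with tiles, lying on the table; origin in the middle of its underside. Leave it.
- tilebox: Dark wooden divided box 150 x 240 x 70 mm with tiles; origin in the middle of its underside. Leave it.

How it is judged:
By the outcome, as a careful person would: the job done as asked, in the order asked, and still so for the second after the job is handed in, with the robot touching nothing.
It also fails if it takes over 64 s, if anything falls off the work surface, if the arm or the gripper's body presses on something with over 40 N, if the wrist force passes 120 N, or if a joint passes its speed limit or range.

## Working session

There is one attempt and no reset: what is moved stays moved. The work goes in short steps, Python scripts to look and compute and a shell command to move; the robot and the scene stay as the last step left them, time stands still between calls to the robot, and variables do not carry over. Pictures are saved under pics/ and viewed, at most 10 in all, crops included, and the job is handed in when it is done.

```bash
ls; mkdir -p pics
cat > h.py <<'E'
import numpy as np,cv2
from scipy.spatial.transform import Rotation as R
from workcell import bot
def world(f,u,v,z=None):
    """fixed camera pixel -> world using depth, or plane z"""
    d=np.array([(u-f['cx'])/f['fx'],-(v-f['cy'])/f['fy'],-1.0])
    Rm=np.array(f['rotation']);Rm=Rm if Rm.shape==(3,3) else R.from_rotvec(Rm).as_matrix()
    w=Rm@d;e=np.array(f['eye'])
    if z is None: return e+w*f['z_map'][int(round(v)),int(round(u))]
    return e+w*((z-e[2])/w[2])
E
python3 - <<'E'
from h import *
s=bot.state();print(s)
for n in ['scene','side']:
    f=bot.grab_frame(n);np.savez(n+'0.npz',**f);cv2.imwrite(f'pics/{n}0.png',f['img'])
    print(n,{k:f[k] for k in f if k not in('img','z_map')})
f=bot.grab_frame('wrist');np.savez('wrist0.npz',**f);cv2.imwrite('pics/wrist0.png',f['img']);print({k:f[k] for k in f if k not in('img','z_map')})
E
```

```text
pics
{'time': 0.0, 'qpos': array([ 1.19670835e+00,  5.28579005e-02,  1.40174355e+00, -2.23109719e-05,
        1.68862868e+00, -7.02894220e-02]), 'dq': array([-0.00043578, -0.00179428,  0.00013587,  0.00050293, -0.00017139,
        0.00022932]), 'joint_torque': array([ 3.79441799e-04, -3.81677592e+01, -3.60179222e+01,  1.53901510e-05,
        6.11845622e-03,  8.91471984e-06]), 'tcp_pos': array([0.15691574, 0.50067202, 0.23045188]), 'ee_rot': array([-4.75325201e-01, -3.10508175e+00,  2.51631108e-03]), 'ft_force': array([-0.13398804,  0.16799735,  0.9949269 ]), 'wrist_torque': array([-0.00636652, -0.00179801,  0.0123818 ]), 'finger_force': 0.0, 'grip_width': 0.08538726431110982}
scene {'fx': 387.00406149297334, 'fy': 387.00406149297334, 'cx': 261.6952127638704, 'cy': 190.33795048617597, 'eye': array([1.12655581, 0.30809486, 0.8935157 ]), 'rotation': array([0.45966334, 0.70689057, 1.8408698 ])}
side {'fx': 441.0778276709745, 'fy': 441.0778276709745, 'cx': 249.58682742184087, 'cy': 191.1918369796687, 'eye': array([-0.33636259, -0.78489497,  0.87867407]), 'rotation': array([ 0.9244601 , -0.37795235, -0.72418445])}
{'fx': 297.3186396354542, 'fy': 297.3186396354542, 'cx': 255.936464779468, 'cy': 187.61644513541412, 'mount': array([[ 6.44560017e-04,  9.61928154e-01,  2.73301685e-01,
         6.97488753e-02],
       [ 9.99999755e-01, -5.45522135e-04, -4.38368169e-04,
        -4.04723380e-04],
       [-2.72586565e-04,  2.73301901e-01, -9.61928270e-01,
        -1.43841504e-01],
       [ 0.00000000e+00,  0.00000000e+00,  0.00000000e+00,
         1.00000000e+00]])}
```

View pics/scene0.png

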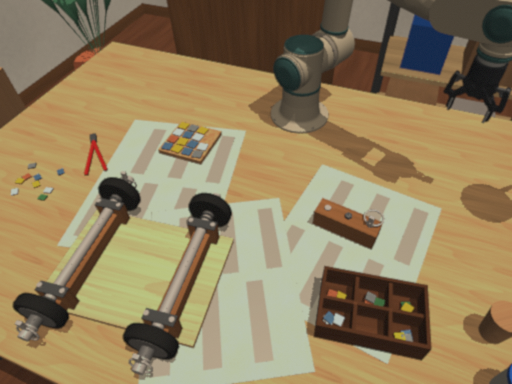

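View pics/side0.png

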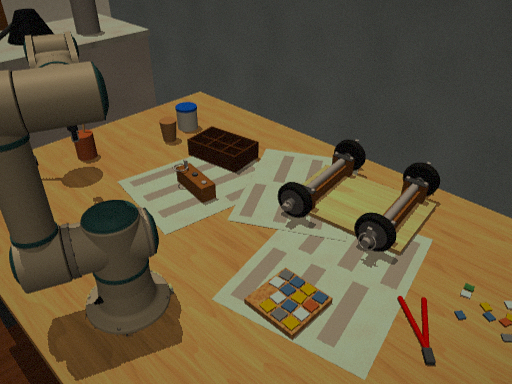

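The scene view shows the block with the linchpin (ring) at about (372,218). The bare axle end is beyond the wheel at (210,208), which is (290,200) in the side view. I'll enlarge both.

Run:
```python
from h import *
a=dict(np.load('scene0.npz'));b=dict(np.load('side0.npz'))
c=lambda f,x,y,w,h:cv2.resize(f['img'][y:y+h,x:x+w],(400,300),interpolation=cv2.INTER_CUBIC)
m=np.vstack([np.hstack([c(a,305,190,80,60),c(b,165,150,60,45)]),np.hstack([c(b,265,165,80,60),c(a,170,185,80,60)])])
cv2.imwrite('pics/m1.png',m)
for n,f,P in [('sc',a,[(372,217),(348,214),(329,208),(193,260),(205,238),(175,298),(209,213)]),('si',b,[(178,168),(186,178),(200,180),(281,211),(286,209),(292,198),(320,186),(340,170)])]:
    for p in P: print(n,p,world(f,*p).round(4))
```

```text
sc (372, 217) [0.4624 0.3389 0.095 ]
sc (348, 214) [0.4503 0.278  0.0654]
sc (329, 208) [0.4455 0.2247 0.0622]
sc (193, 260) [ 0.7234 -0.048   0.0606]
sc (205, 238) [ 0.6518 -0.0515  0.057 ]
sc (175, 298) [ 0.8326 -0.0339  0.0732]
sc (209, 213) [ 0.59   -0.0675  0.0814]
si (178, 168) [0.4408 0.3611 0.0584]
si (186, 178) [0.4252 0.296  0.0519]
si (200, 180) [0.4446 0.2424 0.0588]
si (281, 211) [ 5.67e-01 -2.40e-02  2.00e-04]
si (286, 209) [ 0.5182 -0.0849  0.0657]
si (292, 198) [ 0.5558 -0.076   0.0841]
si (320, 186) [ 0.7016 -0.0764  0.0607]
si (340, 170) [ 0.8395 -0.0603  0.0565]
```

View pics/m1.png

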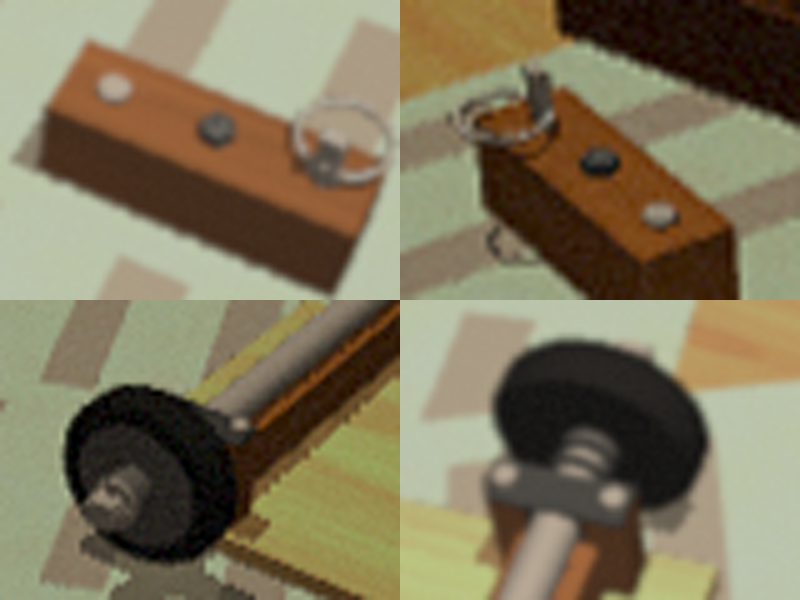

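Run:
```python
from h import *
a=dict(np.load('scene0.npz'));b=dict(np.load('side0.npz'))
for n,f,P in [('sc',a,[(373.4,218.4,.071),(371.6,217,.094),(370.5,223,.0685),(348,215.6,.067),(327.8,207.5,.064)]),('si',b,[(180.75,167.5,.071),(185.8,160.5,.094),(186,164,.082),(195,174,.067),(204,182,.064)])]:
    for p in P: print(n,p,world(f,*p).round(4))
s=bot.state();T=R.from_rotvec(s['ee_rot']).as_matrix()
t=np.array([.452,.345,.23]);print(T.T@(t-s['tcp_pos']))
```

```text
sc (373.4, 218.4, 0.071) [0.4458 0.3442 0.071 ]
sc (371.6, 217, 0.094) [0.4619 0.338  0.094 ]
sc (370.5, 223, 0.0685) [0.4615 0.34   0.0685]
sc (348, 215.6, 0.067) [0.4569 0.2793 0.067 ]
sc (327.8, 207.5, 0.064) [0.4464 0.2213 0.064 ]
si (180.75, 167.5, 0.071) [0.4378 0.3393 0.071 ]
si (185.8, 160.5, 0.094) [0.4579 0.3328 0.094 ]
si (186, 164, 0.082) [0.4552 0.3299 0.082 ]
si (195, 174, 0.067) [0.4495 0.2744 0.067 ]
si (204, 182, 0.064) [0.4412 0.2164 0.064 ]
[-0.32815639 -0.06036985  0.00067161]
```

```bash
python3 -m crank '[[[1,-0.02,-0.004,0,0],[1,-0.06,-0.012,0,0],[1,-0.10,-0.02,0.01,0],[1,-0.14,-0.028,0.02,0],[1,-0.18,-0.036,0.03,0],[1,-0.22,-0.044,0.03,0],[1,-0.26,-0.052,0.03,0],[1,-0.30,-0.06,0.03,0],[1,-0.325,-0.065,0.03,0],[1,-0.337,-0.067,0.03,0],[1,-0.337,-0.067,0.03,0],[1,-0.337,-0.067,0.03,0]]]'
cat >> h.py <<'E'
def wpix(f,s,P):
    """world points -> wrist pixels"""
    T=np.eye(4);T[:3,:3]=R.from_rotvec(s['ee_rot']).as_matrix();T[:3,3]=s['tcp_pos']
    M=np.linalg.inv(T@f['mount']);c=(M[:3,:3]@np.atleast_2d(P).T).T+M[:3,3]
    x,y,z=c[:,0],-c[:,1],-c[:,2];r=np.hypot(x,y);th=np.arctan2(r,z)
    return np.c_[f['cx']+f['fx']*th*x/r,f['cy']+f['fy']*th*y/r]
def wray(f,s,u,v,z):
    """wrist pixel -> world on plane z"""
    T=np.eye(4);T[:3,:3]=R.from_rotvec(s['ee_rot']).as_matrix();T[:3,3]=s['tcp_pos'];M=T@f['mount']
    a=np.array([u-f['cx'],v-f['cy']])/f['fx'];th=np.hypot(*a)
    d=np.array([a[0]*np.sin(th)/th,-a[1]*np.sin(th)/th,-np.cos(th)]) if th>0 else np.array([0,0,-1.])
    w=M[:3,:3]@d;e=M[:3,3];return e+w*((z-e[2])/w[2])
def totool(s,t):
    return R.from_rotvec(s['ee_rot']).as_matrix().T@(np.array(t)-s['tcp_pos'])
def xang(s): m=R.from_rotvec(s['ee_rot']).as_matrix();return np.degrees(np.arctan2(m[1,0],m[0,0]))
def snap(n):
    s=bot.state();f=bot.grab_frame('wrist')
    import pickle;pickle.dump((s,f),open(n+'.pkl','wb'));return s,f
E
python3 - <<'E'
from h import *
s,f=snap('w1');print(s['time'],s['tcp_pos'],xang(s))
p=wpix(f,s,[[.459,.336,.094],[.442,.342,.071]]);print(p)
u,v=p[0].astype(int);x0,y0=u-100,v-75
print(x0,y0);cv2.imwrite('pics/w1.png',cv2.resize(f['img'][max(y0,0):y0+150,max(x0,0):x0+200],(800,600),interpolation=cv2.INTER_CUBIC))
E
```

```text
time: 1.15
tcp_pos: [0.4581, 0.3364, 0.2009]
ee_rot: [-0.476, -3.104, 0.0]
ft_force: [0.4, -0.5, 0.1]
grip_width: 0.0858
finger_force: 0.0
1.15 [0.45813633 0.33644338 0.20090433] 162.5676660640434
[[256.11753462 187.15134435]
 [256.7935329  161.98541808]]
156 112
```

View pics/w1.png

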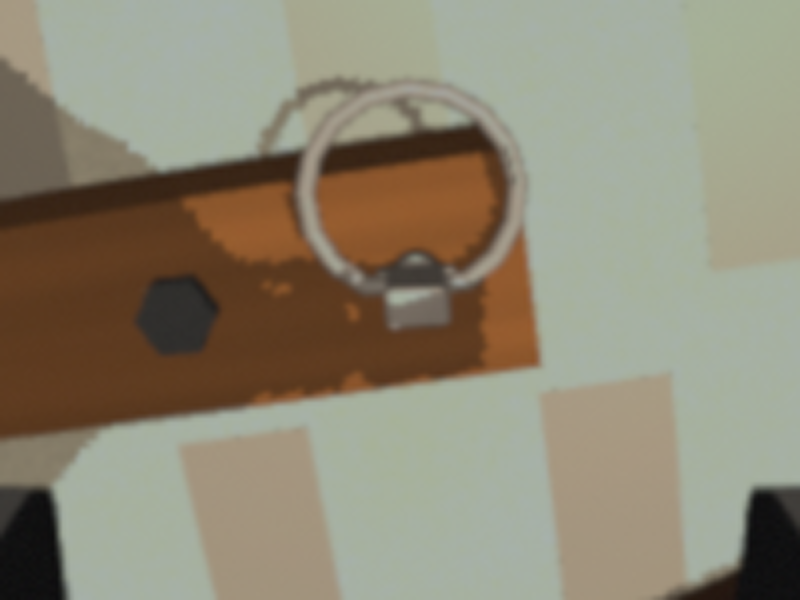

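The head top is centred at crop (419,307), which is wrist pixel (260.8,188.8). The ring centre is at crop (412,188), pixel (259,159), so the pin is rotated about 3.6° CCW from the tool.

Run:
```python
from h import *;import pickle
s,f=pickle.load(open('w1.pkl','rb'))
h=wray(f,s,260.75,188.75,.094);r=wray(f,s,259,159,.071)
print(h,r,np.degrees(np.arctan2(*(r-h)[1::-1])),np.linalg.norm((r-h)[:2]),totool(s,h),totool(s,r))
# depth of head/block, depth along optical axis
z=f['z_map'];print(z[189,261],z[185:193:2,257:266:2])
E=(np.array(f['mount']));
d=z[189,261];a=(np.array([260.75-f['cx'],188.75-f['cy']])/f['fx']);p=f['mount']@np.array([a[0]*d,-a[1]*d,-d,1]);print('tool',p, s['tcp_pos'][2]-p[2])
```

```text
[0.46160668 0.33944469 0.094     ] [0.43989996 0.3448171  0.071     ] 166.0986379622605 0.02236166753523366 [-0.00252244  0.00393625  0.10690056] [0.01977297 0.00256617 0.12992407]
0.25975066 [[0.25858074 0.25921726 0.25973243 0.25946292 0.26061442]
 [0.26006824 0.2590137  0.25955367 0.25833306 0.2588327 ]
 [0.2585092  0.25954983 0.25975066 0.25921965 0.26051405]
 [0.26087424 0.25944182 0.25993064 0.2610601  0.25932178]]
tool [-0.00219015  0.00391591  0.10574806  1.        ] 0.09515627658233203
```

```bash
python3 -m crank '[[[0.45,-0.0025,0.004,0.02,-3.6],[0.45,-0.0025,0.004,0.05,-3.6],[0.45,-0.0025,0.004,0.08,-3.6],[0.45,-0.0025,0.004,0.095,-3.6],[0.45,-0.0025,0.004,0.11,-3.6],[0.45,-0.0025,0.004,0.12,-3.6],[0.45,-0.0025,0.004,0.1275,-3.6],[0.45,-0.0025,0.004,0.1275,-3.6]]]' 60
python3 -m crank '[[[0,0,0,0,0],[0,0,0,0,0],[0,0,0,0,0],[0,0,0,0,0],[0,0,0,0,0],[0,0,0,0,0]]]' 60
```

```text
time: 1.87
tcp_pos: [0.4609, 0.3396, 0.0725]
ee_rot: [-0.375, -3.117, 0.002]
ft_force: [0.6, -0.1, -1.1]
grip_width: 0.0385
finger_force: 0.0
time: 2.37
tcp_pos: [0.4627, 0.3399, 0.0751]
ee_rot: [0.377, 3.117, 0.003]
ft_force: [-1.5, 0.2, 6.3]
grip_width: 0.012
finger_force: 58.9
```

```bash
python3 -m crank '[[[0,0,0,-0.005,0],[0,0,0,-0.015,0],[0,0,0,-0.03,0],[0,0,0,-0.05,0],[0,0,0,-0.07,0],[0,0,0,-0.09,0],[0,0,0,-0.105,0],[0,0,0,-0.11,0],[0,0,0,-0.11,0]]]' 60
python3 - <<'E'
from h import *
s,f=snap('w2');print(s['time'],s['tcp_pos'],xang(s),s['ft_force'],s['wrist_torque'])
a=bot.grab_frame('scene');b=bot.grab_frame('side')
np.savez('scene2.npz',**a);np.savez('side2.npz',**b)
def pr(g,P):
    Rm=R.from_rotvec(g['rotation']).as_matrix();c=Rm.T@(np.array(P)-g['eye']);return g['cx']-g['fx']*c[0]/c[2],g['cy']+g['fy']*c[1]/c[2]
o=[]
for g in(a,b):
    u,v=map(int,pr(g,s['tcp_pos']-[0,0,.02]));print(u,v);v0=max(v-30,0);u0=min(u-40,432)
    o.append(cv2.resize(g['img'][v0:v0+60,u0:u0+80],(400,300),interpolation=cv2.INTER_CUBIC))
w=f['img'][110:260,156:356]
cv2.imwrite('pics/m2.png',np.vstack([np.hstack(o),np.hstack([cv2.resize(w,(400,300)),cv2.resize(f['img'],(400,300))])]))
E
```

```text
time: 3.12
tcp_pos: [0.4627, 0.3395, 0.1857]
ee_rot: [0.378, 3.116, 0.003]
ft_force: [1.0, -0.0, -1.3]
grip_width: 0.0121
finger_force: 58.6
3.1167 [0.46272516 0.33952243 0.18568206] 166.18550185664844 [ 0.980113   -0.04253423 -1.33133845] [-0.03808598 -0.03116648 -0.03232662]
377 199
183 141
```

View pics/m2.png

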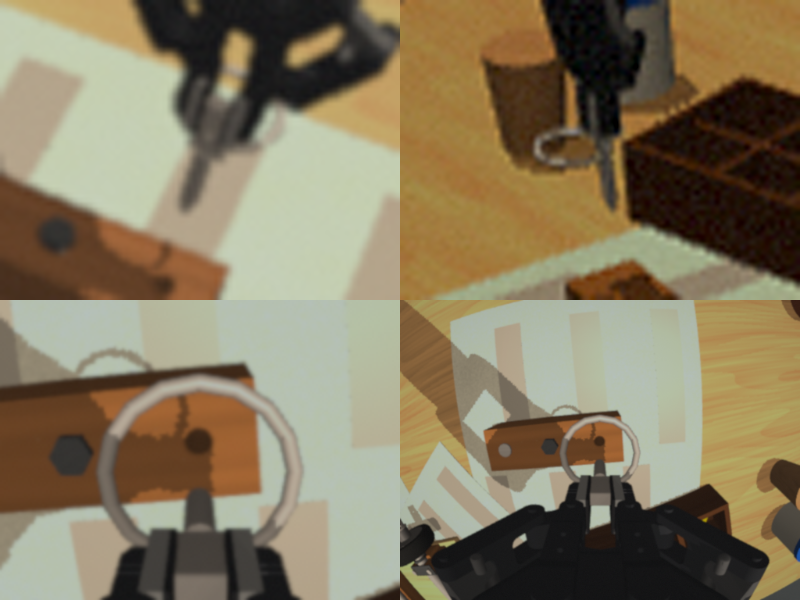

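```bash
python3 -m crank '[[[0,-0.01,-0.016,-0.006,0],[0,-0.03,-0.048,-0.014,-2],[0,-0.05,-0.08,-0.024,-5],[0,-0.07,-0.112,-0.03,-8],[0,-0.09,-0.145,-0.03,-11],[0,-0.11,-0.178,-0.03,-14],[0,-0.13,-0.211,-0.03,-17],[0,-0.15,-0.244,-0.03,-18.4],[0,-0.17,-0.277,-0.03,-18.4],[0,-0.19,-0.31,-0.025,-18.4],[0,-0.21,-0.343,-0.02,-18.4],[0,-0.222,-0.362,-0.016,-18.4]]]' 60
python3 -m crank '[[[0,-0.007,-0.012,0,0],[0,-0.008,-0.014,0.002,0],[0,-0.008,-0.014,0.002,0],[0,-0.008,-0.014,0.002,0]]]' 60
```

```text
time: 4.27
tcp_pos: [0.5911, -0.0689, 0.1976]
ee_rot: [0.122, -3.136, 0.0]
ft_force: [0.3, 1.3, -1.5]
grip_width: 0.012
finger_force: 58.7
time: 4.6
tcp_pos: [0.6, -0.0776, 0.1968]
ee_rot: [0.127, -3.137, -0.001]
ft_force: [-0.1, 0.6, -0.6]
grip_width: 0.0123
finger_force: 58.7
```

Run:
```python
from h import *;import pickle
s,f=pickle.load(open('w2.pkl','rb'))
tt=s['tcp_pos'];z=tt[2]
for n,u,v,dz in [('tip',256,206,.058),('ringc',257,193.5,.003)]:
    print(n,totool(s,wray(f,s,u,v,z-dz)))
s,f=snap('w3');print(s['time'],s['tcp_pos'],xang(s),s['ft_force'])
p=wpix(f,s,[.535,-.083,.0795])[0];print(p)
x0,y0=map(int,p-[80,60]);x0=max(x0,0);y0=max(y0,0);print(x0,y0)
cv2.imwrite('pics/w3.png',cv2.resize(f['img'][y0:y0+120,x0:x0+160],(800,600),interpolation=cv2.INTER_CUBIC))
```

```text
tip [-0.00132807 -0.00022788  0.05800277]
ringc [0.0249058  0.00024072 0.00294457]
4.6 [ 0.59996842 -0.07762659  0.1968434 ] -175.36998520205302 [-0.05458408  0.60856599 -0.61711274]
[255.84339111 110.82755484]
175 50
```

View pics/w3.png

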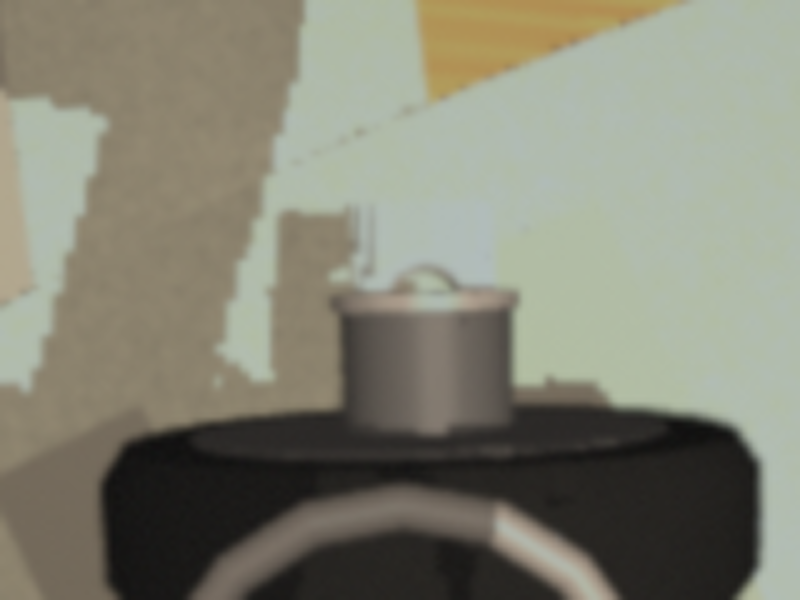

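The wrist view shows the washer's top rim at crop y about 290–305, x 340–515. The hole's visible arc peaks at (428,264) and the axle's free end is at y about 205.

Run:
```python
from h import *;import pickle
s,f=pickle.load(open('w3.pkl','rb'))
g=lambda x,y,z:wray(f,s,175+x/5,50+y/5,z)
for n,x,y,z in [('arc',428.5,264,.0795),('end',436,205,.0795),('washfront',428,290,.087),('wl',335,300,.07),('wr',518,300,.07)]:
    w=g(x,y,z);print(n,w.round(4),totool(s,w).round(4))
# lines of edges in the full picture: axle tube direction from scene depth
a=dict(np.load('scene0.npz'))
pts=[]
for v in range(240,300,3):
    row=a['img'][v,165:215].astype(int)
    Z=np.array([world(a,u,v) for u in range(165,215)])
    ok=Z[:,2]>.068; ok&=(Z[:,2]<.09)
    if ok.any(): pts.append(Z[ok].mean(0))
pts=np.array(pts);print(pts.round(3));p=np.polyfit(pts[:,0],pts[:,1],1);print(p,np.degrees(np.arctan(p[0])),np.polyval(p,.535))
```

```text
arc [ 0.5276 -0.0794  0.0795] [0.0721 0.004  0.1175]
end [ 0.5172 -0.0789  0.0795] [0.0824 0.0053 0.1175]
washfront [ 0.5321 -0.0792  0.087 ] [0.0676 0.0038 0.11  ]
wl [ 0.5354 -0.0955  0.07  ] [ 0.0656 -0.0127  0.1269]
wr [ 0.5326 -0.0626  0.07  ] [0.0657 0.0203 0.127 ]
[[ 0.677 -0.061  0.078]
 [ 0.686 -0.059  0.078]
 [ 0.696 -0.059  0.079]
 [ 0.705 -0.057  0.079]
 [ 0.714 -0.057  0.078]
 [ 0.722 -0.055  0.078]
 [ 0.732 -0.054  0.079]
 [ 0.74  -0.054  0.078]
 [ 0.749 -0.053  0.08 ]
 [ 0.757 -0.051  0.079]
 [ 0.766 -0.051  0.079]
 [ 0.774 -0.05   0.08 ]
 [ 0.782 -0.05   0.079]
 [ 0.79  -0.047  0.08 ]
 [ 0.797 -0.046  0.079]
 [ 0.806 -0.047  0.079]
 [ 0.814 -0.045  0.08 ]
 [ 0.822 -0.046  0.079]
 [ 0.829 -0.044  0.079]
 [ 0.836 -0.042  0.08 ]]
[ 0.11409102 -0.13804188] 6.508790250425759 -0.07700318688565551
```

```bash
python3 -m crank '[[[0,0.012,0.001,0,0],[0,0.035,0.002,0,-0.6],[0,0.06,0.004,0.003,-0.6],[0,0.072,0.004,0.012,-0.6],[0,0.075,0.004,0.027,-0.6],[0,0.075,0.004,0.039,-0.6],[0,0.075,0.004,0.045,-0.6],[0,0.075,0.004,0.045,-0.6],[0,0.075,0.004,0.045,-0.6]]]' 60
python3 - <<'E'
from h import *
s,f=snap('w4');print(s['time'],s['tcp_pos'],xang(s),s['ft_force'],s['wrist_torque'])
T=R.from_rotvec(s['ee_rot']).as_matrix()
p=wpix(f,s,[s['tcp_pos']+T@[0,0,.06]])[0];print(p)
x0,y0=map(int,p-[50,45]);print(x0,y0)
cv2.imwrite('pics/w4.png',cv2.resize(f['img'][y0:y0+75,x0:x0+100],(800,600),interpolation=cv2.INTER_CUBIC))
E
```

```text
time: 5.4
tcp_pos: [0.5256, -0.0801, 0.1527]
ee_rot: [0.143, -3.138, -0.0]
ft_force: [0.2, -0.6, -0.3]
grip_width: 0.0122
finger_force: 58.7
5.4 [ 0.5256219  -0.08012893  0.15273909] -174.76684108198128 [ 0.23565648 -0.64248645 -0.28573012] [-0.01623253 -0.00039833  0.01862148]
[256.10238393 203.462207  ]
206 158
```

View pics/w4.png

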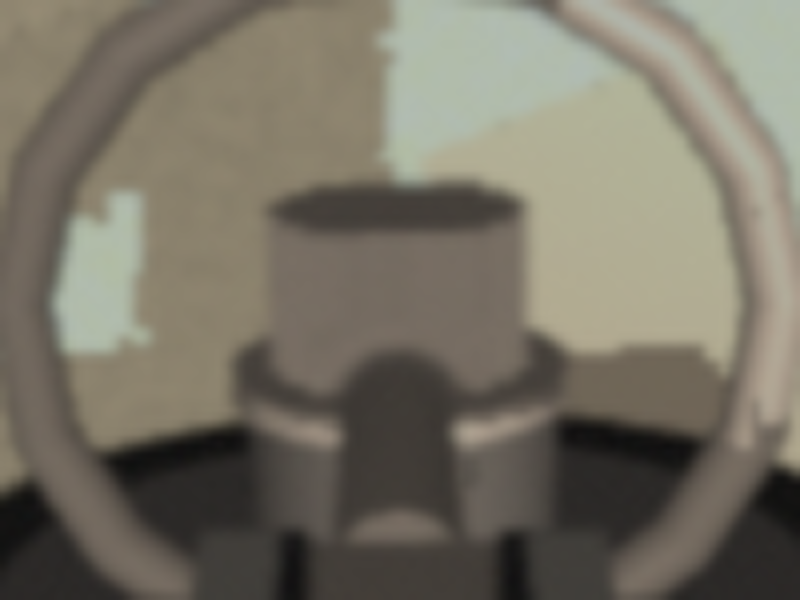

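The axle end face is at crop y 185–232, the washer rim at y about 340–400, and the pin shank/tip at x 345–455, y≥350. The tip and the hole overlap in this view, so I'll use depth to separate them.

Run:
```python
from h import *;import pickle
s,f=pickle.load(open('w4.pkl','rb'))
T=np.eye(4);T[:3,:3]=R.from_rotvec(s['ee_rot']).as_matrix();T[:3,3]=s['tcp_pos']
def tool(u,v):
    a=np.array([u-f['cx'],v-f['cy']])/f['fx'];th=np.hypot(*a);k=np.tan(th)/th if th else 1
    d=f['z_map'][v,u];return (f['mount']@[a[0]*k*d,-a[1]*k*d,-d,1])[:3]
for v in range(180,228,2): print(v,(v-158)*8,(tool(256,v)*1000).round(1), (tool(249,v)*1000).round(1),(tool(263,v)*1000).round(1),(tool(244,v)*1000).round(1))
print([(u,(tool(u,212)*1000).round(1)) for u in range(246,268)])
print([(u,(tool(u,204)*1000).round(1)) for u in range(246,268)])
```

```text
180 176 [ -5.5  -0.  149.7] [ -5.3  -7.1 149.1] [ -5.3   7.1 149.1] [ -5.4 -12.2 149.3]
182 192 [ 9.6 -0.1 84.6] [ 9.  -5.7 86.7] [ 9.3  5.5 85.7] [ 9.3 -9.6 85.7]
184 208 [ 9.3 -0.1 79.5] [ 8.8 -5.6 81.3] [ 9.2  5.4 80. ] [ 8.9 -9.5 81. ]
186 224 [ 9.6 -0.1 72.5] [ 9.4 -5.4 73.4] [ 9.4  5.2 73.3] [ 9.2 -9.2 74.2]
188 240 [ 8.2 -0.1 72. ] [ 8.4 -5.3 71.4] [ 8.1  5.2 72.5] [ 8.3 -9.1 71.7]
190 256 [ 6.7 -0.1 71.8] [ 6.8 -5.4 71.6] [ 6.7  5.2 71.9] [ 6.6 -9.2 72.3]
192 272 [ 5.1 -0.1 71.8] [ 5.3 -5.4 71.3] [ 5.1  5.2 71.9] [ 5.1 -9.2 71.8]
194 288 [ 3.4 -0.1 72.1] [ 3.5 -5.4 71.8] [ 3.4  5.3 72.4] [ 3.1 -9.2 73.2]
196 304 [ 2.2 -0.1 71.1] [ 1.8 -5.4 72.4] [ 1.8  5.3 72.4] [ 2.1 -9.2 71.4]
198 320 [ 0.5 -0.1 71.4] [ 0.4 -5.4 71.6] [ 0.1  5.3 72.6] [ 0.1 -9.2 72.5]
200 336 [-1.2 -0.1 71.6] [-1.7 -5.4 73. ] [-1.4  5.3 72.3] [-1.1 -9.2 71.3]
202 352 [-6.5 -0.1 82.6] [-2.8 -5.4 71.6] [-3.   5.3 72.1] [-2.8 -9.2 71.6]
204 368 [ 3.3 -0.1 49.1] [-4.7 -5.4 72.4] [-4.6  5.3 72. ] [-4.6 -9.3 72.1]
206 384 [ 3.3 -0.1 45. ] [-7.4 -5.5 75.5] [-6.2  5.3 72. ] [-5.9 -9.3 71.1]
208 400 [ 3.8 -0.1 39.7]
[... 1560 characters left out ...]
-4.7, -7. , 72.5])), (248, array([-4.7, -6.2, 72.4])), (249, array([-4.7, -5.4, 72.4])), (250, array([-6.5, -4.8, 77.6])), (251, array([-6.9, -4. , 78.8])), (252, array([-6.9, -3.2, 78.9])), (253, array([ 3.3, -2.1, 49.3])), (254, array([ 3.3, -1.5, 49.3])), (255, array([ 3.3, -0.8, 49.1])), (256, array([ 3.3, -0.1, 49.1])), (257, array([ 3. ,  0.6, 50.1])), (258, array([-6.4,  1.5, 77.4])), (259, array([-6.7,  2.3, 78.4])), (260, array([-6.5,  3.1, 77.8])), (261, array([-4.7,  3.8, 72.5])), (262, array([-3.9,  4.5, 70.1])), (263, array([-4.6,  5.3, 72. ])), (264, array([-4.2,  6.1, 71. ])), (265, array([-4.8,  6.9, 72.8])), (266, array([-4.4,  7.6, 71.7])), (267, array([-5.8,  8.5, 75.6]))]
```

```bash
python3 -m crank '[[[0,0.003,0,0.001,0],[0,0.003,0,0.004,0],[0,0.003,0,0.007,0],[0,0.003,0,0.009,0],[0,0.003,0,0.0095,0],[0,0.003,0,0.0095,0]]]' 60
python3 -m crank '[[[0,-0.002,0,0,0],[0,-0.004,0,0,0],[0,-0.006,0,0,0],[0,-0.007,0,0,0],[0,-0.008,0,0,0],[0,-0.008,0,0,0]]]' 60
```

```text
time: 5.95
tcp_pos: [0.5223, -0.0808, 0.143]
ee_rot: [0.142, -3.138, -0.0]
ft_force: [1.1, 0.1, -1.1]
grip_width: 0.012
finger_force: 58.7
time: 6.45
tcp_pos: [0.5301, -0.0801, 0.1433]
ee_rot: [0.142, -3.137, -0.0]
ft_force: [-4.2, 0.3, 1.6]
grip_width: 0.0123
finger_force: 58.9
```

```bash
cat > dep.py <<'E'
from h import *
import sys
def run(n):
    s,f=snap(n);print(s['time'],s['tcp_pos'],s['ft_force'].round(1),s['wrist_torque'].round(2))
    V,U=np.mgrid[150:240,236:278];a=np.stack([U-f['cx'],V-f['cy']],-1)/f['fx'];th=np.linalg.norm(a,axis=-1);k=np.tan(th)/th
    d=f['z_map'][150:240,236:278];P=np.stack([a[...,0]*k*d,-a[...,1]*k*d,-d,np.ones_like(d)],-1)@np.array(f['mount']).T*1000
    for v in range(170,226,2): print(v,P[v-150,20,:3].round(1),P[v-150,11,:3].round(1),P[v-150,29,:3].round(1))
    return s,f,P
if __name__=='__main__': run(sys.argv[1])
E
python3 dep.py w5
```

```text
6.45 [ 0.53013322 -0.08013405  0.14327725] [-4.2  0.3  1.6] [-0.05  0.81 -0.01]
170 [  7.   -0.  140.3] [  7.   -8.8 140.6] [  7.5   8.7 138.3]
172 [  5.3  -0.  139.2] [  5.1  -8.8 139.8] [  5.2   8.8 139.5]
174 [  3.   -0.  140.1] [  3.3  -8.8 139.2] [  3.1   8.8 139.9]
176 [  0.8  -0.  141.1] [  0.9  -8.9 140.7] [  1.    8.8 140.2]
178 [13.8 -0.1 80.9] [13.5 -7.1 82.2] [13.6  7.  81.7]
180 [13.9 -0.1 74.1] [13.5 -6.9 75.6] [14.2  6.7 73.1]
182 [13.5 -0.1 69.7] [13.8 -6.7 68.7] [13.9  6.6 68.2]
184 [13.8 -0.1 62.9] [13.6 -6.6 63.7] [13.8  6.4 63.1]
186 [12.5 -0.1 62.3] [  69.9   -0.3 -143.8] [12.2  6.4 63.4]
188 [11.2 -0.1 61.7] [11.  -6.6 62.2] [10.9  6.4 62.7]
190 [ 9.1 -0.1 63.8] [ 9.8 -6.5 61.2] [ 9.2  6.5 63.2]
192 [ 7.9 -0.1 62.7] [ 8.1 -6.6 61.9] [ 7.9  6.5 62.7]
194 [ 6.3 -0.1 62.8] [ 6.6 -6.6 61.9] [ 6.4  6.5 62.6]
196 [ 4.9 -0.1 62.6] [ 5.  -6.6 62. ] [ 4.8  6.5 62.8]
198 [ 3.2 -0.1 62.8] [ 3.2 -6.6 62.8] [ 3.3  6.5 62.8]
200 [-3.  -0.1 77.1] [ 1.9 -6.6 62.4] [ 1.9  6.5 62.4]
202 [ 4.7 -0.1 49.5] [ 0.5 -6.6 61.8] [ 0.4  6.5 62.2]
204 [ 4.7 -0.1 45.2] [-1.3 -6.7 62.5] [-1.3  6.5 62.5]
206 [ 5.  -0.1 40.2] [-3.  -6.7 63.1] [-2.4  6.5 61.4]
208 [ 5.2 -0.1 36. ] [-2.8 -6.6 58.2] [-2.6  6.4 57.5]
210 [ 4.8 -0.1 33.1] [-4.  -6.6 57.2] [-4.2  6.4 57.6]
212 [ 5.2 -0.1 28.6] [-5.1 -6.5 56. ] [-5.3  6.4 56.4]
214 [ 5.2 -0.1 25. ] [-7.2 -6.6 57.4] [-7.4  6.5 58.1]
216 [ 5.2 -0.1 21.6] [-8.8 -6.6 57.4] [-9.3  6.5 58.8]
218 [ 5.2 -0.1 18.5] [ 0.3 -5.8 30.7] [-10.9   6.5  58.9]
220 [ 5.5 -0.1 14.7] [ 0.7 -5.7 26.4] [-12.    6.5  57.7]
222 [ 4.8 -0.1 13.3] [ 1.4 -5.5 21.6] [-13.5   6.5  57.6]
224 [ 3.2 -0.1 14.2] [ 1.2 -5.4 18.9] [-15.3   6.5  57.9]
```

```bash
python3 -m crank '[[[0,0,0,0,0],[0,-0.001,0,0,0],[0,-0.002,0,0,0],[0,-0.003,0,0,0],[0,-0.0038,0,0,0],[0,-0.0045,0,0,0],[0,-0.0045,0,0,0]]]' 110
python3 dep.py w6
```

```text
time: 7.08
tcp_pos: [0.5346, -0.0797, 0.1431]
ee_rot: [0.142, -3.137, -0.0]
ft_force: [-5.8, 0.2, 1.6]
grip_width: 0.0105
finger_force: 107.6
7.0833 [ 0.53456429 -0.07968019  0.14306952] [-5.8  0.2  1.6] [-0.15  1.32 -0.03]
170 [  7.1  -0.  139.9] [  7.   -8.8 140.4] [  7.3   8.8 139.1]
172 [  5.2  -0.  139.4] [  5.2  -8.8 139.5] [  5.    8.8 140.4]
174 [18.1 -0.1 76. ] [18.  -6.9 76.7] [18.4  6.7 75.1]
176 [18.5 -0.1 68.1] [18.1 -6.7 69.9] [18.5  6.5 68. ]
178 [18.3 -0.1 62.7] [18.2 -6.5 63.3] [18.5  6.3 62. ]
180 [16.8 -0.1 62.7] [17.1 -6.5 61.7] [17.1  6.3 61.6]
182 [15.3 -0.1 63. ] [15.3 -6.6 62.9] [15.5  6.4 62.1]
184 [14.  -0.1 62.3] [13.6 -6.6 63.8] [14.2  6.4 61.6]
186 [12.5 -0.1 62.1] [12.8 -6.5 61.3] [12.4  6.4 62.8]
188 [10.9 -0.1 62.6] [11.2 -6.5 61.5] [11.2  6.4 61.7]
190 [  69.9   -0.3 -143.8] [ 9.3 -6.6 63.1] [ 9.5  6.4 62.4]
192 [ 7.8 -0.1 62.8] [ 7.9 -6.6 62.5] [ 8.2  6.4 61.4]
194 [ 5.8 -0.1 64.4] [ 6.4 -6.6 62.6] [ 6.3  6.5 63. ]
196 [-1.6 -0.1 83.2] [ 5.  -6.6 62.2] [ 5.1  6.4 61.7]
198 [-1.8 -0.1 78.5] [ 3.5 -6.6 62.1] [ 3.5  6.5 62.2]
200 [-2.  -0.1 74.1] [ 1.6 -6.7 63.1] [ 1.9  6.5 62.1]
202 [ 5.5 -0.1 47. ] [ 0.3 -6.7 62.5] [ 0.3  6.5 62.5]
204 [ 5.8 -0.1 42. ] [-1.2 -6.7 62.3] [-1.   6.5 61.7]
206 [ 5.7 -0.1 38.3] [-2.1 -6.6 60.5] [-1.7  6.4 59.4]
208 [  69.9   -0.3 -143.8] [-2.2 -6.5 56.5] [-2.3  6.4 56.7]
210 [ 5.7 -0.1 30.9] [-3.3 -6.5 55.4] [-3.6  6.4 56.2]
212 [ 5.4 -0.1 28. ] [-5.8 -6.6 57.8] [-5.8  6.4 58. ]
214 [ 5.3 -0.1 24.7] [-7.5 -6.6 58.2] [-7.5  6.5 58.3]
216 [ 5.6 -0.1 20.6] [-8.8 -6.6 57.4] [-9.1  6.5 58.2]
218 [ 5.8 -0.1 17. ] [ 0.7 -5.7 29.8] [-10.5   6.5  57.8]
220 [ 5.6 -0.1 14.5] [ 1.4 -5.6 24.8] [-11.9   6.5  57.4]
222 [ 4.7 -0.1 13.6] [ 1.6 -5.5 21. ] [-14.    6.6  58.6]
224 [ 3.9 -0.1 12.4] [ 3.5 -5.3 13.3] [ 3.6  5.  13.1]
```

```bash
python3 -m crank '[[[0,-0.0005,0,0.001,0],[0,-0.0005,0,0.0025,0],[0,-0.0005,0,0.004,0],[0,-0.0005,0,0.0055,0],[0,-0.0005,0,0.007,0],[0,-0.0005,0,0.007,0]]]' 110
python3 -m crank '[[[0,0,0,0.001,0],[0,0,0,0.0025,0],[0,0,0,0.004,0],[0,0,0,0.005,0],[0,0,0,0.005,0]]]' 110
```

```text
time: 7.63
tcp_pos: [0.535, -0.0798, 0.1363]
ee_rot: [0.142, -3.138, 0.001]
ft_force: [-5.3, -1.6, -1.1]
grip_width: 0.0105
finger_force: 107.6
time: 8.05
tcp_pos: [0.535, -0.0798, 0.1313]
ee_rot: [0.142, -3.137, 0.0]
ft_force: [-6.7, -1.4, 3.1]
grip_width: 0.0106
finger_force: 108.0
```

```bash
python3 -m crank '[[[0,0,0,0.0015,0],[0,0,0,0.003,0],[0,0,0,0.0045,0],[0,0,0,0.006,0],[0,0,0,0.0075,0],[0,0,0,0.009,0],[0,0,0,0.01,0],[0,0,0,0.01,0]]]' 110
```

```text
time: 8.72
tcp_pos: [0.535, -0.0798, 0.1213]
ee_rot: [0.142, -3.137, 0.0]
ft_force: [-6.8, -0.7, 2.1]
grip_width: 0.0102
finger_force: 108.0
```

```bash
python3 -m crank '[[[0,0,0,0.002,0],[0,0,0,0.004,0],[0,0,0,0.006,0],[0,0,0,0.008,0],[0,0,0,0.01,0],[0,0,0,0.012,0],[0,0,0,0.014,0],[0,0,0,0.016,0],[0,0,0,0.018,0],[0,0,0,0.019,0],[0,0,0,0.02,0],[0,0,0,0.02,0]]]' 110; python3 dep.py w7 | sed -n '1p;5,30p'
```

```text
time: 9.72
tcp_pos: [0.535, -0.0798, 0.1013]
ee_rot: [0.142, -3.137, 0.0]
ft_force: [-6.7, -0.3, 1.8]
grip_width: 0.0104
finger_force: 108.0
9.7167 [ 0.53498985 -0.07975873  0.10127118] [-6.7 -0.3  1.8] [-0.16  1.36  0.  ]
176 [11.2 -0.1 98.3] [11.2 -7.6 98.2] [11.6  7.4 96.5]
178 [ 9.8 -0.1 96.9] [ 9.4 -7.6 98.5] [ 9.6  7.5 97.9]
180 [ 7.9 -0.1 97.4] [ 7.8 -7.6 97.7] [ 8.   7.5 97.1]
182 [ 6.  -0.  98.2] [ 6.4 -7.6 96.7] [ 6.3  7.5 97. ]
184 [ 4.7 -0.  96.7] [ 4.3 -7.6 97.9] [ 4.1  7.6 98.7]
186 [ 2.5 -0.  98.2] [ 2.4 -7.7 98.6] [18.6  5.7 40.4]
188 [18.7 -0.1 35.5] [18.7 -5.7 35.2] [18.7  5.5 35.3]
190 [18.5 -0.1 31.7] [18.4 -5.6 31.7] [19.2  5.3 29.2]
192 [18.7 -0.1 26.7] [18.8 -5.5 26.3] [18.7  5.3 26.6]
194 [18.5 -0.1 23.3] [18.8 -5.4 22.2] [18.8  5.1 22.2]
196 [18.1 -0.1 20.6] [18.1 -5.3 20.5] [17.9  5.1 21.2]
198 [17.  -0.1 20.2] [16.6 -5.4 21.5] [16.6  5.1 21.4]
200 [16.  -0.1 19.6] [15.8 -5.3 20.3] [15.8  5.1 20.2]
202 [14.4 -0.1 20.5] [14.6 -5.4 20. ] [14.4  5.1 20.6]
204 [13.1 -0.1 20.8] [13.  -5.4 21.2] [13.1  5.2 20.7]
206 [11.9 -0.1 20.6] [11.8 -5.4 21. ] [12.   5.2 20.4]
208 [10.4 -0.1 21.5] [10.6 -5.4 20.9] [11.   5.1 19.7]
210 [ 9.7 -0.1 19.9] [ 9.7 -5.4 19.8] [ 9.4  5.2 20.6]
212 [ 7.9 -0.1 21.3] [ 7.9 -5.4 21.3] [ 7.9  5.2 21.3]
214 [ 7.  -0.1 20.5] [ 6.8 -5.4 20.8] [ 7.3  5.2 19.6]
216 [ 5.3 -0.1 21.4] [ 6.  -5.4 19.6] [ 5.2  5.3 21.7]
218 [ 5.5 -0.1 17.7] [ 4.2 -5.5 21. ] [ 4.2  5.3 21.1]
220 [ 5.5 -0.1 14.7] [ 1.2 -5.6 25.3] [ 2.9  5.3 21.1]
222 [ 4.3 -0.1 14.5] [ 1.6 -5.5 20.9] [-1.3  5.5 27.9]
224 [ 3.4 -0.1 13.7] [ 3.4 -5.3 13.7] [ 3.8  5.  12.7]
```

```bash
python3 -m crank '[[[0,0,0,0.0015,0],[0,0,0,0.003,0],[0,0,0,0.004,0],[0,0,0,0.005,0],[0,0,0,0.0055,0],[0,0,0,0.0055,0]]]' 110; python3 -m crank '[[[0,0,0,0.0004,0],[0,0,0,0.0008,0],[0,0,0,0.0008,0]]]' 110
```

```text
time: 10.27
tcp_pos: [0.535, -0.0798, 0.0959]
ee_rot: [0.142, -3.137, 0.0]
ft_force: [-5.9, -0.7, 1.8]
grip_width: 0.0107
finger_force: 108.0
time: 10.52
tcp_pos: [0.535, -0.0797, 0.0952]
ee_rot: [0.142, -3.137, 0.0]
ft_force: [-6.6, -0.5, 3.1]
grip_width: 0.0106
finger_force: 108.1
```

```bash
python3 -m crank '[[[0,0,0,0.0005,0],[0,0,0,0.001,0],[0,0,0,0.001,0]]]' 110;  python3 -m crank '[[[0,0,0,0.0005,0],[0,0,0,0.001,0],[0,0,0,0.001,0]]]' 110
```

```text
time: 10.77
tcp_pos: [0.5352, -0.0798, 0.0948]
ee_rot: [0.142, -3.138, 0.0]
ft_force: [-7.7, 0.6, 6.6]
grip_width: 0.0109
finger_force: 108.6
time: 11.02
tcp_pos: [0.5354, -0.0798, 0.0948]
ee_rot: [-0.142, 3.138, -0.001]
ft_force: [-10.1, 0.0, 12.4]
grip_width: 0.011
finger_force: 109.2
```

```bash
python3 -m crank '[[[0,0,0,-0.0012,0],[0.1,0,0,-0.0015,0],[0.3,0,0,-0.002,0],[0.4,0,0,-0.002,0],[0.4,0,0,-0.002,0],[0.4,0,0,-0.01,0],[0.4,0,0,-0.03,0],[0.4,0,0,-0.05,0],[0.4,0,0,-0.06,0],[0.4,0,0,-0.06,0]]]' 60
python3 - <<'E'
from dep import *
s,f,P=run('w8')
x0,y0=156,120
cv2.imwrite('pics/w8.png',cv2.resize(f['img'][y0:y0+150,x0:x0+200],(800,600),interpolation=cv2.INTER_CUBIC))
print(wpix(f,s,[[.535,-.08,.1015],[.491,-.084,.09]]))
E
```

```text
time: 11.85
tcp_pos: [0.5369, -0.0799, 0.1565]
ee_rot: [-0.142, 3.132, -0.002]
ft_force: [0.4, -0.4, -0.3]
grip_width: 0.0345
finger_force: 0.0
11.85 [ 0.53693561 -0.07990031  0.15647405] [ 0.4 -0.4 -0.3] [-0.   -0.02 -0.06]
170 [21.3 -0.1 75.9] [21.2 -6.9 76. ] [21.2  6.7 76.1]
172 [19.8 -0.1 75.4] [20.  -6.9 74.6] [19.9  6.7 75.3]
174 [18.1 -0.1 76.1] [18.2 -6.9 75.7] [18.1  6.8 76.2]
176 [16.9 -0.1 74.7] [16.5 -6.9 76.4] [16.8  6.7 75.1]
178 [14.8 -0.1 76.7] [14.8 -7.  76.9] [14.9  6.8 76.6]
180 [13.6 -0.1 75.4] [13.2 -7.  76.8] [13.7  6.8 74.9]
182 [11.9 -0.1 75.8] [12.1 -6.9 75. ] [12.1  6.8 74.9]
184 [10.4 -0.1 75.6] [10.2 -7.  76.2] [10.4  6.8 75.6]
186 [ 8.8 -0.1 75.6] [ 9.  -6.9 74.8] [ 9.2  6.8 74.2]
188 [ 7.3 -0.1 75.1] [ 7.4 -7.  74.7] [ 7.2  6.8 75.7]
190 [ 8.5 -0.1 65.5] [ 6.8 -6.9 71.3] [ 7.1  6.7 70.6]
192 [ 8.5 -0.1 60.7] [ 8.  -6.6 62.2] [ 8.4  6.4 60.9]
194 [ 8.4 -0.1 55.9] [ 8.  -6.5 57.4] [ 8.2  6.3 56.6]
196 [ 8.1 -0.1 52.3] [ 8.  -6.3 52.7] [ 8.2  6.1 51.9]
198 [ 8.  -0.1 48.1] [ 7.9 -6.2 48.3] [ 8.2  6.  47.4]
200 [ 8.3 -0.1 42.8] [ 8.1 -6.1 43.3] [ 8.2  5.9 43.3]
202 [ 6.9 -0.1 42.7] [ 7.1 -6.  42.1] [ 7.2  5.8 42. ]
204 [ 6.  -0.1 41.4] [ 5.7 -6.  42.2] [ 5.7  5.9 42.1]
206 [ 4.4 -0.1 41.8] [ 4.7 -6.  41.2] [ 4.3  5.9 42.1]
208 [ 3.  -0.1 42.1] [ 2.8 -6.1 42.3] [ 3.4  5.8 40.9]
210 [ 1.4 -0.1 42.4] [ 1.4 -6.1 42.5] [ 1.7  5.9 41.5]
212 [ 0.1 -0.1 42.1] [ 0.1 -6.1 42. ] [ 0.3  5.9 41.5]
214 [-11.6  -0.1  69. ] [-12.8  -7.   72. ] [-12.6   6.9  71.5]
216 [-13.4  -0.1  69.3] [-14.4  -7.1  71.7] [-14.    6.9  70.7]
218 [-15.1  -0.1  69.3] [-16.1  -7.1  71.9] [-15.9   6.9  71.4]
220 [-16.8  -0.1  69.4] [-18.1  -7.1  72.6] [-17.5   7.   71.3]
222 [-18.6  -0.1  69.7] [-19.4  -7.1  71.7] [-19.1   7.   71. ]
224 [-20.5  -0.1  70.2] [-21.   -7.1  71.4] [-20.7   7.   70.9]
[[256.35737037 202.7209296 ]
 [256.4200995  138.1873586 ]]
```

View pics/w8.png

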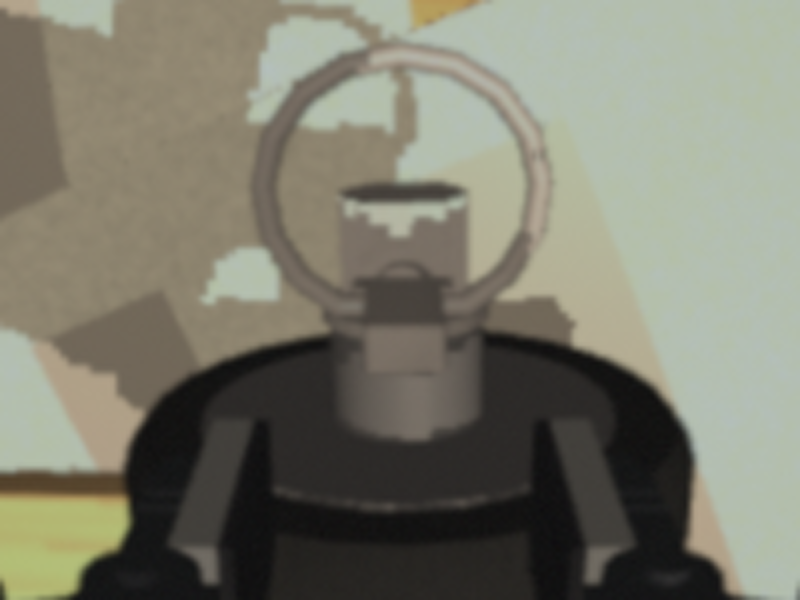

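The pin is seated: the head top is 33.6 mm above the flat. The ring is open over the free end, centred at crop (402,185). Next I'll press the ring down with closed fingers.

```bash
python3 -m crank '[[[0,0.012,0,0,0],[0,0.03,0,0,0],[0,0.045,0,0,0],[0,0.047,0,0.01,0],[0,0.047,0,0.03,0],[0,0.047,0,0.045,0],[0,0.047,0,0.052,0],[0,0.047,0,0.055,0],[0,0.047,0,0.055,0]]]' 30
python3 -m crank '[[[0,0,0,0.002,0],[0,0,0,0.004,0],[0,0,0,0.006,0],[0,0,0,0.008,0],[0,0,0,0.01,0],[0,0,0,0.012,0],[0,0,0,0.012,0]]]' 30
```

```text
time: 12.65
tcp_pos: [0.4882, -0.0837, 0.0968]
ee_rot: [0.142, -3.136, -0.001]
ft_force: [0.4, 0.0, 0.6]
grip_width: 0.0001
finger_force: 0.0
time: 13.23
tcp_pos: [0.4888, -0.0839, 0.0858]
ee_rot: [-0.142, 3.138, 0.0]
ft_force: [0.9, 0.2, 1.4]
grip_width: -0.0002
finger_force: 1.0
```

```bash
python3 -m crank '[[[0,0,0,0.002,0],[0,0,0,0.004,0],[0,0,0,0.006,0],[0,0,0,0.008,0],[0,0,0,0.01,0],[0,0,0,0.01,0]]]' 30
python3 -m crank '[[[0,0,0,0.002,0],[0,0,0,0.004,0],[0,0,0,0.006,0],[0,0,0,0.008,0],[0,0,0,0.01,0],[0,0,0,0.01,0]]]' 30
```

```text
time: 13.73
tcp_pos: [0.4884, -0.0839, 0.0756]
ee_rot: [0.142, -3.138, -0.0]
ft_force: [1.0, -1.2, 2.2]
grip_width: 0.0001
finger_force: 1.0
time: 14.23
tcp_pos: [0.488, -0.0838, 0.0653]
ee_rot: [0.142, -3.137, -0.001]
ft_force: [-0.0, 0.0, 0.4]
grip_width: 0.0002
finger_force: 0.4
```

```bash
python3 -m crank '[[[0,0,0,0.002,0],[0,0,0,0.004,0],[0,0,0,0.006,0],[0,0,0,0.008,0],[0,0,0,0.008,0]]]' 30
python3 - <<'E'
from dep import *
s,f,P=run('w9')
b=bot.grab_frame('side');np.savez('side9.npz',**b)
o=cv2.resize(f['img'][100:250,156:356],(400,300),interpolation=cv2.INTER_CUBIC)
cv2.imwrite('pics/w9.png',np.hstack([o,cv2.resize(b['img'][170:230,250:330],(400,300),interpolation=cv2.INTER_CUBIC)]))
E
```

```text
time: 14.65
tcp_pos: [0.4879, -0.0838, 0.0571]
ee_rot: [0.142, -3.137, -0.001]
ft_force: [-0.4, -1.3, -0.8]
grip_width: 0.0001
finger_force: 0.0
14.65 [ 0.48790613 -0.08377966  0.05708293] [-0.4 -1.3 -0.8] [ 0.05  0.01 -0.03]
170 [25.6 -0.1 56.2] [26.  -6.2 54.7] [25.5  6.1 57. ]
172 [24.1 -0.1 56.9] [24.3 -6.3 55.8] [24.3  6.1 55.8]
174 [23.  -0.1 55.4] [23.1 -6.3 54.9] [23.   6.1 55.4]
176 [21.5 -0.1 55.5] [21.7 -6.3 55. ] [21.7  6.1 54.9]
178 [19.9 -0.1 56.3] [20.4 -6.3 54.3] [19.9  6.2 56.3]
180 [18.3 -0.1 57. ] [18.8 -6.3 55.2] [18.5  6.2 56.4]
182 [17.1 -0.1 56.3] [17.5 -6.3 54.8] [17.   6.2 56.4]
184 [15.8 -0.1 55.8] [16.2 -6.3 54.1] [15.7  6.2 55.8]
186 [14.3 -0.1 55.8] [14.6 -6.3 54.6] [14.3  6.2 55.9]
188 [12.7 -0.1 56.3] [13.1 -6.3 55. ] [12.9  6.2 55.8]
190 [11.4 -0.1 55.7] [11.5 -6.4 55.6] [11.5  6.2 55.3]
192 [10.4 -0.1 54.3] [ 9.8 -6.4 56.2] [ 9.9  6.2 56. ]
194 [ 8.9 -0.1 54.5] [ 8.6 -6.4 55.4] [ 8.5  6.2 55.7]
196 [ 7.  -0.1 55.8] [ 7.2 -6.4 55.1] [ 7.2  6.2 55.3]
198 [ 5.9 -0.1 54.7] [ 5.7 -6.4 55.2] [ 5.8  6.2 55. ]
200 [ 4.3 -0.1 55. ] [ 4.5 -6.4 54.2] [ 3.8  6.3 56.6]
202 [ 2.9 -0.1 54.7] [ 2.4 -6.5 56.1] [ 2.7  6.3 55.4]
204 [ 1.2 -0.1 55.4] [ 1.1 -6.5 55.5] [ 1.3  6.3 55.1]
206 [-0.6 -0.1 56.1] [-0.2 -6.5 55. ] [ 0.2  6.3 53.9]
208 [-1.5 -0.1 54.6] [-2.1 -6.5 56. ] [-1.2  6.3 53.5]
210 [-3.4 -0.1 55.5] [-3.7 -6.5 56.3] [-2.7  6.3 53.5]
212 [-4.3 -0.1 53.8] [-4.5 -6.5 54.5] [-4.9  6.4 55.4]
214 [-5.8 -0.1 53.7] [-5.8 -6.5 53.8] [-5.7  6.3 53.4]
216 [-7.1 -0.1 53.3] [-7.6 -6.5 54.5] [-7.5  6.4 54.1]
218 [-8.7 -0.1 53.5] [-9.1 -6.5 54.4] [-8.8  6.4 53.7]
220 [-10.3  -0.1  53.5] [-10.2  -6.5  53.2] [-10.1   6.3  53. ]
222 [-11.8  -0.1  53.4] [-11.9  -6.5  53.6] [-12.1   6.4  54.1]
224 [11.3 -0.1 -5.1] [11.9 -4.6 -6.4] [11.8  4.4 -6.2]
```

View pics/w9.png

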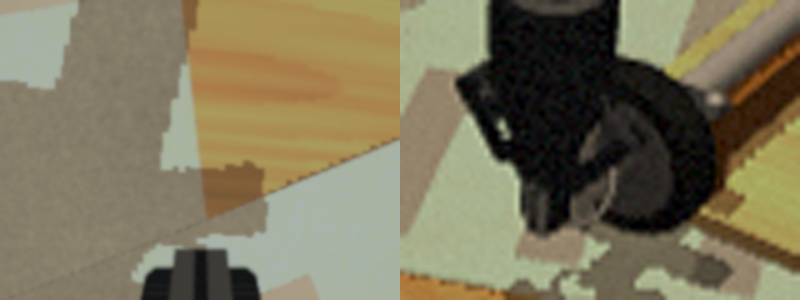

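The fingers hide the ring, but it hangs down around the axle end in the side view at crop (590,190), and contact force has gone. I'll retreat and check.

```bash
python3 -m crank '[[[0,0.006,0,0,0],[0,0.012,0,-0.005,0],[0,0.012,0,-0.03,0],[0,0.012,0,-0.06,0],[0,0.012,0,-0.09,0],[0,0.0,0,-0.11,0],[0,-0.025,0,-0.13,0],[0,-0.047,0,-0.14,0],[0,-0.055,0,-0.14,0],[0,-0.055,0,-0.14,0]]]' 30
python3 - <<'E'
from dep import *
s,f=snap('w10');print(s['time'],s['tcp_pos'],s['ft_force'].round(1))
b=bot.grab_frame('side');np.savez('side10.npz',**b)
p=wpix(f,s,[[.533,-.08,.08]])[0];x0,y0=map(int,p-[50,37]);print(x0,y0)
o=cv2.resize(f['img'][y0:y0+75,x0:x0+100],(400,300),interpolation=cv2.INTER_CUBIC)
cv2.imwrite('pics/w10.png',np.hstack([o,cv2.resize(b['img'][180:225,262:322],(400,300),interpolation=cv2.INTER_CUBIC)]))
def T(u,v):
    a=np.array([u-f['cx'],v-f['cy']])/f['fx'];th=np.hypot(*a);k=np.tan(th)/th;d=f['z_map'][v,u]
    p=(f['mount']@[a[0]*k*d,-a[1]*k*d,-d,1])[:3];return s['tcp_pos']+R.from_rotvec(s['ee_rot']).as_matrix()@p
for v in range(y0,y0+75,4): print(v,T(256,v).round(4))
E
```

```text
time: 15.58
tcp_pos: [0.5438, -0.0788, 0.198]
ee_rot: [-0.143, 3.138, 0.0]
ft_force: [1.0, -0.6, -0.7]
grip_width: -0.0001
finger_force: 0.0
15.5833 [ 0.54377703 -0.07883205  0.1979881 ] [ 1.  -0.6 -0.7]
205 134
134 [ 0.5069 -0.0822  0.0035]
138 [ 0.5115 -0.0818  0.003 ]
142 [ 0.516  -0.0814  0.0041]
146 [ 0.5205 -0.0809  0.0047]
150 [ 0.5162 -0.0814  0.0639]
154 [ 0.5172 -0.0813  0.0807]
158 [ 0.521  -0.081   0.0798]
162 [ 0.5245 -0.0806  0.0807]
166 [ 0.5285 -0.0803  0.0787]
170 [ 0.5285 -0.0803  0.0956]
174 [ 0.5287 -0.0803  0.1096]
178 [ 0.5307 -0.0801  0.1146]
182 [ 0.5338 -0.0798  0.1151]
186 [ 0.5372 -0.0795  0.1146]
190 [ 0.5485 -0.0784  0.0874]
194 [ 0.5525 -0.0781  0.0863]
198 [ 0.5563 -0.0777  0.0862]
202 [ 0.5601 -0.0774  0.0861]
206 [ 0.5625 -0.0771  0.0902]
```

View pics/w10.png

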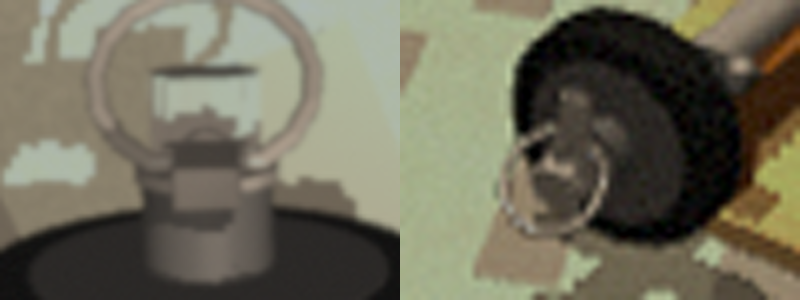

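Run:
```python
from h import *;import pickle
s,f=pickle.load(open('w10.pkl','rb'))
M=np.eye(4);M[:3,:3]=R.from_rotvec(s['ee_rot']).as_matrix();M[:3,3]=s['tcp_pos'];M=M@f['mount']
V,U=np.mgrid[0:384,0:512];a=np.stack([U-f['cx'],V-f['cy']],-1)/f['fx'];th=np.linalg.norm(a,axis=-1)+1e-9;k=np.tan(th)/th;d=f['z_map']
P=(np.stack([a[...,0]*k*d,-a[...,1]*k*d,-d,np.ones_like(d)],-1)@M.T)[...,:3]
h=np.array([.5335,-.0798,.0795]);ax=np.array([np.cos(np.radians(5.2)),np.sin(np.radians(5.2)),0]);ay=np.array([-ax[1],ax[0],0])
Q=np.stack([(P-h)@ax,(P-h)@ay,P[...,2]-.0795],-1)*1000
m=(d>0)&(Q[...,2]>-60)&(Q[...,2]<30)&(Q[...,0]>-60)&(Q[...,0]<10)&(np.abs(Q[...,1])>14)&(np.abs(Q[...,1])<32)|(d>0)&(Q[...,0]<-20)&(Q[...,0]>-60)&(Q[...,2]>-60)&(np.abs(Q[...,1])<32)
q=Q[m];print(len(q));q=q[np.argsort(q[:,0])];print(q[::max(1,len(q)//30)].round(1))
```

```text
617
[[-36.9  -1.9 -20.6]
 [-35.2   5.6 -18. ]
 [-34.4   9.4 -17.1]
 [-34.1  -1.9 -19.6]
 [-33.3   4.7 -18.3]
 [-32.5  10.3 -16.8]
 [-32.2   3.8 -19.5]
 [-31.5 -14.1 -16.9]
 [-30.7 -13.1 -15.9]
 [-29.8  12.1 -15. ]
 [-28.8  14.1 -16.2]
 [-27.3 -21.4 -12.5]
 [-26.2  16.8 -14.1]
 [-24.8  23.1 -10.7]
 [-23.4 -19.6 -13.6]
 [-21.8  24.5  -5.5]
 [-20.4  21.2  -8.9]
 [-18.9 -23.8  -6.3]
 [-17.2 -22.8  -5.3]
 [-15.9 -25.3  -2.1]
 [-14.2 -22.5  -1.1]
 [-12.5 -24.3  -0.6]
 [-11.1 -21.4   2. ]
 [ -9.8 -22.1   4.5]
 [ -8.3  20.2   6.1]
 [ -7.2  22.1   4.8]
 [ -5.9 -20.2   7.7]
 [ -4.5  15.7   9.5]
 [ -3.6 -18.3   9.4]
 [ -2.1 -14.8  10.8]
 [  4.9 -15.6  -3.3]]
```

Depth shows the ring's far side at about (-36, 0, -21) mm in the hole frame. That is roughly 0.71 rad, so it stopped right at the over-centre point. I'll push it past from outside.

```bash
python3 -m crank '[[[0,0.015,0,0,0],[0,0.045,0,0,0],[0,0.068,0,0.01,0],[0,0.072,0,0.04,0],[0,0.072,0,0.075,0],[0,0.072,0,0.11,0],[0,0.072,0,0.135,0],[0,0.072,0,0.145,0],[0,0.072,0,0.1495,0],[0,0.072,0,0.1495,0]]]' 30
python3 -m crank '[[[0,-0.002,0,0,0],[0,-0.005,0,0,0],[0,-0.008,0,0,0],[0,-0.01,0,0,0],[0,-0.012,0,0,0],[0,-0.014,0,0,0],[0,-0.016,0,0,0],[0,-0.016,0,0,0]]]' 30
python3 -m crank '[[[0,-0.001,0,0,0],[0,-0.002,0,0,0],[0,-0.003,0,0,0],[0,-0.004,0,0,0],[0,-0.005,0,0,0],[0,-0.005,0,0,0]]]' 30
```

```text
time: 16.52
tcp_pos: [0.4709, -0.0854, 0.0482]
ee_rot: [0.142, -3.137, -0.001]
ft_force: [-0.5, -0.1, -0.1]
grip_width: 0.0
finger_force: 0.0
time: 17.18
tcp_pos: [0.4877, -0.0839, 0.0484]
ee_rot: [0.142, -3.138, -0.0]
ft_force: [0.0, -0.3, -0.5]
grip_width: 0.0004
finger_force: 0.0
time: 17.68
tcp_pos: [0.4927, -0.0835, 0.0485]
ee_rot: [-0.142, 3.138, 0.0]
ft_force: [-0.1, 0.4, -0.0]
grip_width: 0.0002
finger_force: 0.0
```

```bash
cat > ring.py <<'E'
from h import *
s,f=snap('wr')
M=np.eye(4);M[:3,:3]=R.from_rotvec(s['ee_rot']).as_matrix();M[:3,3]=s['tcp_pos'];M=M@f['mount']
V,U=np.mgrid[0:384,0:512];a=np.stack([U-f['cx'],V-f['cy']],-1)/f['fx'];th=np.linalg.norm(a,axis=-1)+1e-9;k=np.tan(th)/th;d=f['z_map']
P=(np.stack([a[...,0]*k*d,-a[...,1]*k*d,-d,np.ones_like(d)],-1)@M.T)[...,:3]
h=np.array([.5335,-.0798,.0795]);ax=np.array([np.cos(np.radians(5.2)),np.sin(np.radians(5.2)),0]);ay=np.array([-ax[1],ax[0],0])
Q=np.stack([(P-h)@ax,(P-h)@ay,P[...,2]-.0795],-1)*1000
x,y,z=Q[...,0],Q[...,1],Q[...,2]
m=(d>0)&(z>-65)&(z<30)&(x>-60)&(x<10)&(abs(y)<32)&((abs(y)>18)|(x<-20))
q=Q[m];q=q[np.argsort(q[:,0])];print(s['time'],len(q));print(q[::max(1,len(q)//25)].round(1))
m=(d>0)&(abs(x)<4)&(abs(y)<5)&(z>25)&(z<45);print('head',Q[m].mean(0))
E
python3 -m crank '[[[0,0.004,0,0,0],[0,0.012,0,0,0],[0,0.02,0,-0.01,0],[0,0.02,0,-0.04,0],[0,0.02,0,-0.075,0],[0,0.01,0,-0.11,0],[0,-0.015,0,-0.135,0],[0,-0.045,0,-0.15,0],[0,-0.051,0,-0.15,0],[0,-0.051,0,-0.15,0]]]' 30
python3 ring.py
```

```text
time: 18.52
tcp_pos: [0.5439, -0.0789, 0.1985]
ee_rot: [-0.143, 3.138, -0.0]
ft_force: [-0.5, 0.7, -0.7]
grip_width: 0.0
finger_force: 0.0
18.5167 181
[[ -8.9  19.6 -24.6]
 [ -7.9  22.2 -19.6]
 [ -7.4 -18.9 -27.1]
 [ -7.1 -21.6 -23.6]
 [ -6.8 -23.3 -19.8]
 [ -6.4  23.5 -11.6]
 [ -6.2 -18.6 -23.1]
 [ -5.9 -21.3 -19.4]
 [ -5.6  24.9  -6.4]
 [ -5.2  21.9  -3.4]
 [ -5.1  24.7  -4.3]
 [ -4.9  18.6 -24.5]
 [ -4.7  21.8  -1.6]
 [ -4.4  21.5   1.7]
 [ -4.2  18.6   4.9]
 [ -4.  -24.9  -4.7]
 [ -3.8 -22.  -15.2]
 [ -3.6 -20.7   2.1]
 [ -3.2 -26.2  -8.4]
 [ -2.9 -22.8  -1.2]
 [ -2.7 -20.7   2.4]
 [ -2.3  20.4   4.6]
 [ -1.8 -21.6   2.5]
 [ -1.3 -23.6   0.3]
 [ -0.8 -20.5   6.3]
 [ -0.   18.5   6.7]]
head [-0.19062728 -0.04845764 35.02905311]
```

```bash
python3 -c "
from workcell import bot
print(bot.job_done())"
```

```text
the job is handed in; nothing more can be done
None
```

The linchpin is pressed fully home in the axle hole with its ring snapped shut on the outer side, and the job was handed in at about 18.5 s on the robot clock. The ring first stopped near its over-centre point, so it took a second light push to close.

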